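# Rotate three sample carriers between reader, cooler and mixer

### The arm

A 6-joint arm with a two-finger parallel gripper is mounted at the origin on the work surface. World frame = base frame: x ahead of the robot, y to its left, z up, the work surface at z = 0. Lengths are in m, angles in rad, forces in N, time in s.
With the tool pointing down it reaches from about 0.375 to 0.975 m from the base axis. Payload 3.8 kg.
Tool frame: the origin (TCP) lies midway between the tips of the shut fingers; the grasp point (between the pads) lies 19 mm behind it; z points along the fingers, y is the line along which they close (so a half turn about z gives the same grasp; the last joint's range is limited). The gripper opens to 88 mm and grips with 3 to 60 N. Pads are 18 mm wide; open, the fingers measure 123 mm over their backs; the gripper's body (75 mm by 187 mm) begins 45 mm behind the grasp point.
Start: joints at [1.129, 0.264, 1.604, -0, 1.274, -0.037], TCP at [0.266, 0.62, 0.239] pointing down, gripper open.
Joint ranges: [-2.63, 2.63], [-0.94, 2.18], [0.31, 2.57], [-1.31, 4.45], [0, 2.66], [-2.55, 2.55]. Speed limits (rad/s): [2.57, 2.57, 3.14, 3.14, 3.14, 3.14].

### API

Orientations are given as [roll, pitch, yaw] about the fixed x, y, z axes, in that order (R = Rz(yaw) Ry(pitch) Rx(roll)).
In Python, from rig import manip, read_camera, camera_params gives the robot as it stands.
- The arm moves only by the shell command python3 -m pendant 'ROWS' [FORCE]. ROWS is JSON, a list of rows, each a list of 7 numbers: the shift along the tool's x, y, z in mm, then the turn, a rotation vector about the tool's x, y, z in rad, then the finger opening in mm, from 0 to 88.1. A call has 1 to 10 rows; each row is the pose to reach, as a shift and turn from the pose commanded when the call began, along the tool's axes at that moment; what a row does not reach only later rows make up. A row lasts 1/10 s, in which the tool goes at most 50 mm and 8.59 degrees, less where a joint would pass 70% of its speed; a pose out of reach is approached as far as the arm can. A call with a gripper value outside its range is refused whole. The fingers move at their own pace and stop on an object; FORCE is the grip in N (left out, the last holds). Time passes only in rows, so rows that repeat a pose let the fingers close. It gives the time, the measured TCP pose, the force, the opening and the grip force at its end, in the units of the state.
- manip.read_state(): the state, without advancing time (a new reading comes with each control period).
- read_camera(name): name is "scene" or "top" or "wrist"; returns the picture (400x640x3 uint8, red, green, blue); there is no depth.
- camera_params(name): a dict with "fx", "fy", "cx", "cy" (pixels), "extrinsics" (4x4, takes a point from camera to world coordinates); the wrist camera has in their place "tool_from_camera" (4x4, takes a point from camera to tool coordinates, whose origin is the TCP and whose axes are the flange's). Camera axes: x right, y up, looking along -z (the intrinsics and any distortion apply to the point x, -y, -z); pixel columns grow to the right and rows downward; lengths in m; the calibration is good to about 2 mm. The wrist camera is an equidistant fisheye: a pixel r from the principal point sees the ray r / f radians off the axis. A picture is of the moment at which its call begins: read the wrist's pose just before it. camera_params takes no time and is no camera call.
- manip.sign_off(): hands the job in; it is judged then, once.
The state is a dict: "time": time; "q": joint angles; "qvel": joint speeds; "tau": joint torques, N m; "eef_pos": TCP position; "orientation": TCP orientation; "force": force on the tool from outside, world axes, zero at the start; "ft_torque": the same for the moment, N m; "width": opening from 0.0 (shut) to 1.0 (fully open); "gripper_force": force on a finger pad.
Only numpy, scipy, OpenCV 4.12 (cv2) and the standard library are available. Lean on these libraries where they do the work, as an engineer would, in place of code of your own. Each camera call takes 0.05 s, during which the arm holds its last target. There are 200 camera calls.

### The job

The assay moves on one round: slide the well-plate carrier, which has been read, out from under the reader's low head and bring it to the cooling plate, bring the tube carrier from the cooling plate to the mixer, and slide the dish carrier from the mixer under the reader's head with the dish right below the lens (the black cap on the head marks it). Each station holds only one carrier, so the free cork mat is there for parking on the way. Keep the carriers level, let each stand centred and straight on its station with the handle towards the robot, and leave the little bottle, jar and box between the stations where they are.

Things in the scene. Friction and masses are not known exactly. Their poses are not given: they have to be found in the camera images.
- plate_grip (a point): Blue carrier, 70 mm wide, with a 3 x 4 well plate. 130 mm long, 0.2 kg. Point: on its handle, an upright steel blade 12 thick (y) x 26 (x), from 14 to 58 mm above the carrier's underside; the point is 35 above the underside. x: to the samples, z up. Carrier spans x -15 to +115 mm from the point, middle at +50, middle of samples at +85; samples' top 29 above the underside.
- tubes_grip (a point): Blue carrier, 44 mm wide, with eight capped tubes. 130 mm long, 0.2 kg. Point: on its handle, an upright steel blade 12 thick (y) x 26 (x), from 14 to 58 mm above the carrier's underside; the point is 35 above the underside. x: to the samples, z up. Carrier spans x -15 to +115 mm from the point, middle at +50, middle of samples at +85; samples' top 29 above the underside.
- dish_grip (a point): Blue carrier, 44 mm wide, with a round dish (62) on its 68 mm round end. 130 mm long, 0.2 kg. Point: on its handle, an upright steel blade 12 thick (y) x 26 (x), from 14 to 58 mm above the carrier's underside; the point is 35 above the underside. x: to the samples, z up. Carrier spans x -15 to +115 mm from the point, middle at +50, middle of samples at +85; samples' top 29 above the underside.
- reader_lens (a point): Reader, fixed: aluminium stage 120 mm wide, 6 high, under a white head 90 wide with a black round cap on top. Point: on the stage's top below cap and lens; x away from the robot into the gap, z up. Head: underside 42, top 94 above the stage, from x -25 to the column (135 tall) at +50; the gap is open in front. Stage begins at x -208. A carrier goes in samples first; its handle ends at x -85.
- cooler_mid (a point): Cooling plate: ribbed aluminium plate 165 x 115 mm, 14 mm high, with a white box 42 mm high with dark vents at its far end. The point is the middle of the plate's top. Fixed; x away from the robot, z up. A carrier stands along x, handle towards the robot, its middle on this point.
- mixer_mid (a point): Mixer: black rubber platform 165 x 115 mm, 20 mm high, with a grey box 35 mm high bearing two black knobs (49 mm) at its far end. The point is the middle of the platform's top. Fixed; x away from the robot, z up. A carrier stands along x, handle towards the robot, its middle on this point.
- parkmat_mid (a point): Cork mat 165 x 115 mm, 4 mm thick, flat on the bench, free at the start. The point is the middle of its top; x away from the robot, z up. Fixed.
- amber_mid (a point): Bystander: small amber bottle, 30 mm across, 55 mm tall, standing loose between the stations. The point is its centre.
- jar_mid (a point): Bystander: small low jar with white lid, 34 mm across, 40 mm tall, standing loose between the stations. The point is its centre.
- cuvettes_mid (a point): Bystander: white cuvette box, 50 x 30 x 32 mm, lying loose between the stations. The point is its centre.

How it is judged:
At the end, for the whole second after the job is handed in: Dish below the lens on the reader's stage, well-plate carrier on the cooling plate, tube carrier on the mixer: each within 15 mm of centre lengthwise and sideways, straight within 0.2 rad, level, standing on its station, released and at rest (x of reader_lens in the frame of dish_grip between 0.07 and 0.1 m and y of reader_lens in the frame of dish_grip between -0.015 and 0.015 m and z of reader_lens in the frame of dish_grip between -0.039 and -0.031 m and angle between the x axis of dish_grip and the x axis of reader_lens, either way round below 0.2 rad and angle between each of dish_grip, plate_grip, tubes_grip's own z axis and vertical below 0.06 rad and x of dish_grip in the frame of reader_lens below 0 m and x of cooler_mid in the frame of plate_grip between 0.035 and 0.065 m and y of cooler_mid in the frame of plate_grip between -0.015 and 0.015 m and z of cooler_mid in the frame of plate_grip between -0.039 and -0.031 m and angle between the x axis of plate_grip and the x axis of cooler_mid, either way round below 0.2 rad and x of plate_grip in the frame of cooler_mid below 0 m and x of mixer_mid in the frame of tubes_grip between 0.035 and 0.065 m and y of mixer_mid in the frame of tubes_grip between -0.015 and 0.015 m and z of mixer_mid in the frame of tubes_grip between -0.039 and -0.031 m and angle between the x axis of tubes_grip and the x axis of mixer_mid, either way round below 0.2 rad and x of tubes_grip in the frame of mixer_mid below 0 m and linear speed of each of dish, plate, tubes below 0.02 m/s); the robot touches nothing.
It fails at once if a carrier is tipped by more than 25 degrees (angle between any of plate_grip, tubes_grip, dish_grip's own z axis and vertical above 0.44 rad).
It fails at once if the amber bottle, the jar or the cuvette box is moved by more than 25 mm (distance of any of amber_mid, jar_mid, cuvettes_mid from where it was at the start of the episode above 0.025 m).
It also fails if it takes over 125 s, if anything falls off the work surface, if the arm or the gripper's body presses on something with over 40 N, if the wrist force passes 120 N, or if a joint passes its speed limit or range.

## Working session

There is one attempt and no reset: what is moved stays moved. The work goes in short steps, Python scripts to look and compute and a shell command to move; the robot and the scene stay as the last step left them, time stands still between calls to the robot, and variables do not carry over. Pictures are saved under pics/ and viewed, at most 14 in all, crops included, and the job is handed in when it is done.

```bash
ls; mkdir -p pics; cat > h.py <<'E'
import numpy as np, cv2
from rig import manip, read_camera, camera_params
def ray(name,u,v):
    p=camera_params(name); d=np.array([(u-p["cx"])/p["fx"],-(v-p["cy"])/p["fy"],-1.])
    T=np.array(p["extrinsics"]); return T[:3,3], T[:3,:3]@d
def pt(name,u,v,z):
    o,d=ray(name,u,v); return o+d*(z-o[2])/d[2]
E
python3 - <<'E'
from h import *
for n in ("top","scene"):
    im=read_camera(n); cv2.imwrite(f"pics/{n}0.png",im[:,:,::-1])
    p=camera_params(n); print(n,{k:np.round(p[k],3).tolist() for k in p if k!='name' and not isinstance(p[k],str)})
print(camera_params("wrist")); print(manip.read_state())
E
```

```text
pics
top {'fx': 502.448, 'fy': 502.448, 'cx': 325.462, 'cy': 201.172, 'extrinsics': [[0.023, 0.992, -0.128, 0.437], [-0.999, 0.026, 0.022, 0.007], [0.025, 0.127, 0.992, 1.043], [0.0, 0.0, 0.0, 1.0]]}
scene {'fx': 400.47, 'fy': 400.47, 'cx': 308.574, 'cy': 200.463, 'extrinsics': [[0.069, -0.575, 0.815, 1.227], [0.997, 0.06, -0.043, -0.049], [-0.024, 0.816, 0.578, 0.517], [0.0, 0.0, 0.0, 1.0]]}
{'fx': 309.70691628693146, 'fy': 309.70691628693146, 'cx': 321.89818078576496, 'cy': 199.1628294915388, 'tool_from_camera': array([[ 2.07707476e-04,  9.63040832e-01,  2.69355367e-01,
         6.95538550e-02],
       [ 9.99999763e-01, -3.76753340e-04,  5.75898766e-04,
        -1.35585300e-03],
       [ 6.56094560e-04,  2.69355183e-01, -9.63040682e-01,
        -1.46759011e-01],
       [ 0.00000000e+00,  0.00000000e+00,  0.00000000e+00,
         1.00000000e+00]])}
{'time': 0.1, 'q': array([ 1.12910478e+00,  2.64629536e-01,  1.60523501e+00, -2.52765701e-06,
        1.27371180e+00, -3.68935121e-02]), 'qvel': array([ 0.00059238,  0.00109517, -0.00368138, -0.0004603 , -0.00144836,
       -0.00062016]), 'tau': array([ 1.09851212e-04, -5.03617108e+01, -3.58071113e+01,  7.30729150e-02,
        2.32258765e-02, -7.85285624e-05]), 'eef_pos': array([0.26555947, 0.61986411, 0.23754636]), 'orientation': array([-3.13961022e+00, -7.07548944e-05,  2.73679529e+00]), 'force': array([ 0.60969923,  0.42997677, -0.45539977]), 'ft_torque': array([ 0.04873397, -0.01453778,  0.01176243]), 'gripper_force': 0.0, 'width': 1.0008437016364802}
```

View pics/top0.png

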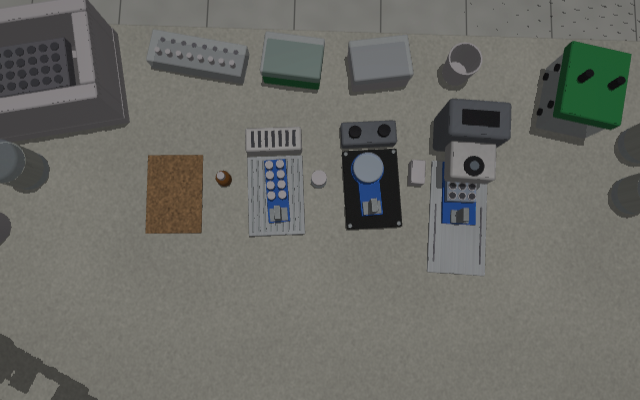

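View pics/scene0.png

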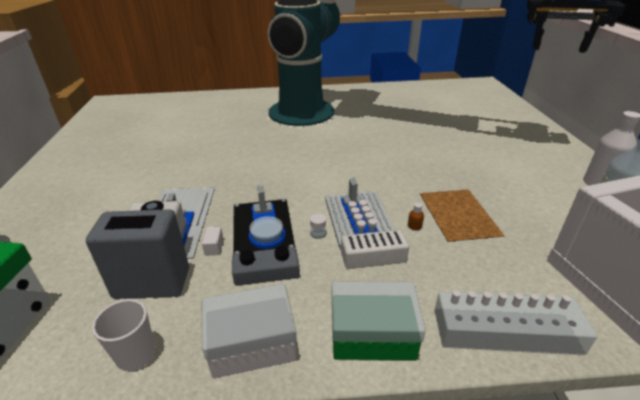

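The top view shows the mat (175,194), amber (224,178), cooler with tubes (276,195), jar (319,178), mixer with dish (372,190), cuvettes (418,172) and reader stage (457,215), with the lens cap at (474,166). I'll enlarge it to pick corners.

```bash
python3 - <<'E'
from h import *
im=cv2.imread("pics/top0.png")
cv2.imwrite("pics/crop.png",cv2.resize(im[110:285,235:505],None,fx=2.96,fy=2.96,interpolation=cv2.INTER_CUBIC))
hsv=cv2.cvtColor(im,cv2.COLOR_BGR2HSV)
def comps(m,lo,z,name):
    m=m.astype('uint8'); c,_=cv2.findContours(m,cv2.RETR_EXTERNAL,cv2.CHAIN_APPROX_NONE)
    for k in c:
        if cv2.contourArea(k)>lo:
            x,y,w,h=cv2.boundingRect(k)
            if not(100<y+h/2<290 and 130<x<520): continue
            r=cv2.minAreaRect(k); b=cv2.boxPoints(r)
            P=np.array([pt("top",*p,z) for p in b])
            e=P[1]-P[0];f=P[2]-P[1]; L=e if np.linalg.norm(e)>np.linalg.norm(f) else f
            print(name,np.round(r[0],1),P.mean(0).round(4),"size",np.linalg.norm(e).round(3),np.linalg.norm(f).round(3),"yaw",np.round(np.arctan(L[1]/L[0]),3))
H,S,V=hsv[...,0],hsv[...,1],hsv[...,2]
comps((H>5)&(H<20)&(S>110)&(V>60),1500,.004,"cork")
comps((H>5)&(H<20)&(S>110)&(V>30),60,.03,"amber?")
comps((V<45),1500,.02,"mixer")
comps((H>100)&(H<125)&(S>120),150,.026,"blue")
comps((V<50),80,.1,"darkcap")
E
```

```text
cork [173.9 194. ] [0.5783 0.2989 0.004 ] size 0.161 0.114 yaw 0.048
amber? [223.8 178.8] [0.6079 0.1927 0.03  ] size 0.026 0.028 yaw 0.813
amber? [173.9 194. ] [0.5747 0.2915 0.03  ] size 0.157 0.111 yaw 0.048
mixer [371.4 188.8] [ 0.5976 -0.1097  0.02  ] size 0.116 0.165 yaw 0.063
blue [458.5 193. ] [ 0.5923 -0.289   0.026 ] size 0.069 0.129 yaw -0.015
blue [276.7 190.6] [0.5874 0.0848 0.026 ] size 0.044 0.128 yaw 0.108
blue [367.  185.5] [ 0.6029 -0.1     0.026 ] size 0.127 0.066 yaw 0.016
darkcap [473.5 165.5] [ 0.6348 -0.2971  0.1   ] size 0.037 0.037 yaw -0.018
darkcap [371.4 188.8] [ 0.5851 -0.1006  0.1   ] size 0.107 0.152 yaw 0.063
darkcap [354.5 132. ] [ 0.6943 -0.0667  0.1   ] size 0.021 0.024 yaw 0.014
darkcap [383.6 130.3] [ 0.6993 -0.123   0.1   ] size 0.025 0.023 yaw -0.441
darkcap [480.5 117.6] [ 0.7303 -0.3124  0.1   ] size 0.031 0.075 yaw 1.522
darkcap [463.2 139.5] [ 0.686  -0.2777  0.1   ] size 0.097 0.137 yaw 0.988
```

View pics/crop.png

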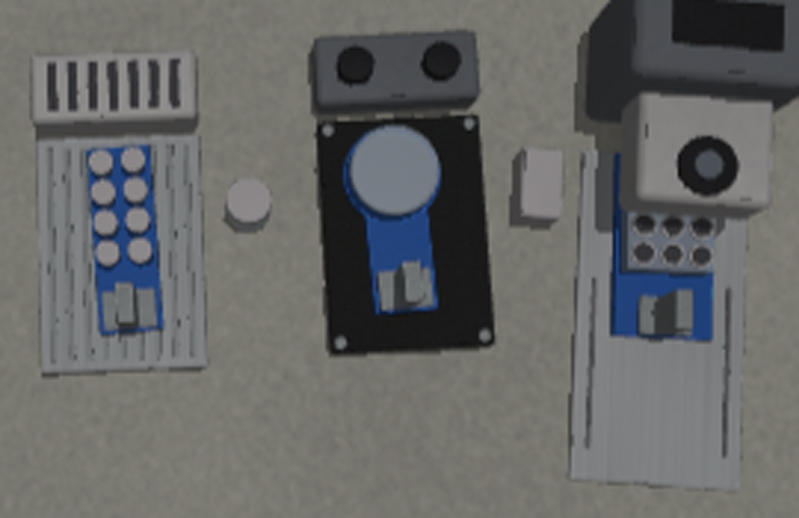

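The crop shows cooler corners near (38,135), (200,137), (206,369), (42,374), stage front corners (570,478) and (740,487), and the cap at (709,165). The handles stand at (125,303), (410,285) and (677,310).

```bash
python3 - <<'E'
from h import *
f=lambda x,y,z: pt("top",235+(x+.5)/2.96-.5,110+(y+.5)/2.96-.5,z)
C=[f(*c,.014) for c in [(38,135),(200,137),(206,369),(42,374)]]
print("cooler",np.mean(C,0).round(4),[np.linalg.norm(C[i]-C[i-1]).round(3) for i in range(4)],[np.arctan2(*(a-b)[1::-1]).round(3) for a,b in((C[0],C[3]),(C[1],C[2]))])
a,b=f(570,478,.006),f(740,487,.006); c=f(583,150,.006)
m=(a+b)/2; t=(b-a)/np.linalg.norm(b-a); x=np.array([-t[1],t[0],0]); print("stage front",a.round(4),b.round(4),np.linalg.norm(b-a).round(4),"yaw",np.arctan2(x[1],x[0]).round(3),"left edge yaw",np.arctan2(*(c-a)[1::-1]).round(3),"lens",(m+.208*x).round(4))
for z in(.1,.105,.11): print("cap",f(709,165,z).round(4))
print("jar",f(249,202,.04),"cuv",f(541,183,.03))
for n,(u,v),s in(("tubes",(125,303),.014),("dish",(412,283),.02),("plate",(677,310),.006)):
    print(n,f(u,v,s+.058).round(4))
print("dishc",f(394,170,.049).round(4), "blue end mid dish",f(405,311,.032).round(4),"blue end mid plate",f(662,338,.018).round(4),"tubes",f(130,331,.026).round(4))
E
```

```text
cooler [0.5795 0.0873 0.014 ] [np.float64(0.168), np.float64(0.114), np.float64(0.164), np.float64(0.113)] [np.float64(0.059), np.float64(0.054)]
stage front [ 0.4308 -0.2283  0.006 ] [ 0.4272 -0.3471  0.006 ] 0.1189 yaw -0.03 left edge yaw -0.043 lens [ 0.6369 -0.2939  0.006 ]
cap [ 0.635  -0.2985  0.1   ]
cap [ 0.634  -0.2968  0.105 ]
cap [ 0.6329 -0.2952  0.11  ]
jar [ 6.13082863e-01 -4.61306216e-04  4.00000000e-02] cuv [ 0.63373485 -0.20320908  0.03      ]
tubes [0.5382 0.0793 0.072 ]
dish [ 0.5555 -0.1083  0.078 ]
plate [ 0.5436 -0.2871  0.064 ]
dishc [ 0.6363 -0.0986  0.049 ] blue end mid dish [ 0.5417 -0.1092  0.032 ] blue end mid plate [ 0.5288 -0.2902  0.018 ] tubes [0.5238 0.0787 0.026 ]
```

```bash
cat >> h.py <<'E'
from scipy.spatial.transform import Rotation as R
def go(x,y,z,yaw):
    "tool-frame shift (mm) and turn (rad) from the present pose to a level-down pose"
    s=manip.read_state(); A=R.from_euler('xyz',s["orientation"]); B=R.from_euler('xyz',[np.pi,0,yaw+np.pi])
    d=A.inv().apply(np.array([x,y,z])-s["eef_pos"])*1000
    print("shift",d.round(1),"turn",(A.inv()*B).as_rotvec().round(3),"t",round(s["time"],2))
def wpt(u,v,z,s):
    "wrist pixel to world point at height z; s = state at the picture"
    p=camera_params("wrist"); x,y=(u-p["cx"]),(v-p["cy"]); r=np.hypot(x,y); th=r/p["fx"]
    d=np.array([np.sin(th)*x/r,-np.sin(th)*y/r,-np.cos(th)]); T=np.array(p["tool_from_camera"])
    A=R.from_euler('xyz',s["orientation"]); o=A.apply(T[:3,3])+s["eef_pos"]; d=A.apply(T[:3,:3]@d)
    return o+d*(z-o[2])/d[2]
E
python3 -c "
from h import *
go(.5385,.0795,.15,.1)"
```

```text
shift [-463.7 -389.    88.3] turn [-0.002 -0.001 -0.505] t 0.1
```

```bash
python3 -m pendant '[[-464,-389,88,0,0,-0.505,60],[-464,-389,88,0,0,-0.505,60],[-464,-389,88,0,0,-0.505,60],[-464,-389,88,0,0,-0.505,60],[-464,-389,88,0,0,-0.505,60],[-464,-389,88,0,0,-0.505,60],[-464,-389,88,0,0,-0.505,60],[-464,-389,88,0,0,-0.505,60],[-464,-389,88,0,0,-0.505,60],[-464,-389,88,0,0,-0.505,60]]' 50
python3 -c "
from h import *
go(.5385,.0795,.15,.1)"
```

```text
time: 1.1
eef_pos: [0.4892, 0.1774, 0.1664]
orientation: [3.142, -0.0, -3.041]
force: [1.0, 0.3, -0.7]
width: 0.681
gripper_force: 0.0
shift [ -39.3 -102.3   16.4] turn [ 0. -0.  0.] t 1.1
```

```bash
python3 -m pendant '[[-39,-102,16,0,0,0,60],[-39,-102,16,0,0,0,60],[-39,-102,16,0,0,0,60],[-39,-102,16,0,0,0,60],[-39,-102,16,0,0,0,60]]'
python3 - <<'E'
from h import *
s=manip.read_state(); im=read_camera("wrist")[:,:,::-1]; cv2.imwrite("pics/w1.png",im); print(s["eef_pos"],s["orientation"])
E
```

```text
time: 1.6
eef_pos: [0.5374, 0.0824, 0.1506]
orientation: [3.141, -0.001, -3.042]
force: [0.5, 0.6, -0.5]
width: 0.677
gripper_force: 0.0
[0.53738561 0.08237874 0.15058841] [ 3.14090597e+00 -1.03383841e-03 -3.04185134e+00]
```

View pics/w1.png

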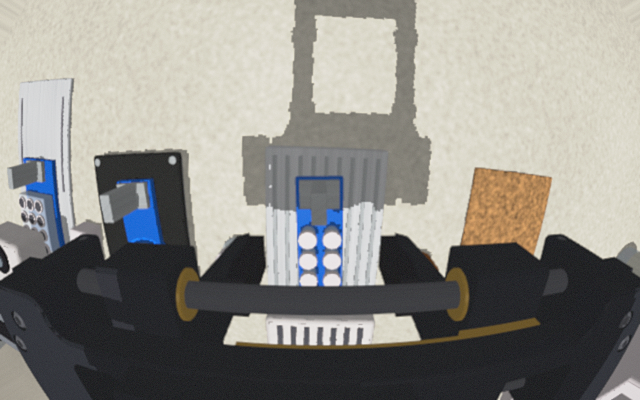

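The wrist view shows the tube carrier upright: its end at (320,178), blade at (319,205), tube pairs at (308,240)/(331,239) and (308,281)/(331,281). It looks centred under the gripper.

```bash
python3 - <<'E'
from h import *
s=manip.read_state()
e=wpt(320,178,.024,s); a=wpt(319.5,239.5,.043,s); b=wpt(319.5,281,.043,s)
print(e,a,b,"yaw",np.arctan2(*(a-e)[1::-1]),np.arctan2(*(b-a)[1::-1]))
print("cooler front",wpt(266,149,.014,s),wpt(385,151,.014,s)); print("mixer front screws",wpt(98,161,.02,s),wpt(173,160,.02,s)); print("cork front",wpt(474,168,.004,s),wpt(551,178,.004,s))
go(.538,.080,.034,.1)
E
```

```text
[0.52404418 0.07877557 0.024     ] [0.57562479 0.08358661 0.043     ] [0.61840541 0.08780089 0.043     ] yaw 0.09300335596669204 0.09819214784551543
cooler front [0.50355597 0.02633445 0.014     ] [0.49411512 0.13648436 0.014     ]
mixer front screws [ 0.52626291 -0.16611135  0.02      ] [ 0.51983955 -0.06628169  0.02      ]
cork front [0.49948204 0.23757019 0.004     ] [0.49562201 0.35131415 0.004     ]
shift [ -0.5  -3.  116.8] turn [ 0.001 -0.001  0.001] t 1.65
```

```bash
python3 -m pendant '[[-1,-3,60,0,0,0,60],[-1,-3,95,0,0,0,60],[-1,-3,110,0,0,0,60],[-1,-3,116,0,0,0,60],[-1,-3,116,0,0,0,60],[-1,-3,116,0,0,0,0],[-1,-3,116,0,0,0,0],[-1,-3,116,0,0,0,0],[-1,-3,116,0,0,0,0],[-1,-3,116,0,0,0,0]]' 50
```

```text
time: 2.65
eef_pos: [0.5396, 0.0788, 0.0354]
orientation: [-3.142, 0.001, -3.042]
force: [-0.3, -0.2, -1.6]
width: 0.252
gripper_force: 0.0
```

```bash
python3 -m pendant '[[0,0,0,0,0,0,0],[0,0,0,0,0,0,0],[0,0,0,0,0,0,0],[0,0,0,0,0,0,0],[0,0,0,0,0,0,0],[0,0,-2,0,0,0,0],[0,0,-5,0,0,0,0],[0,0,-10,0,0,0,0]]' 50
```

```text
time: 3.45
eef_pos: [0.5384, 0.0787, 0.0443]
orientation: [-3.141, -0.002, -3.041]
force: [0.7, -0.3, -2.6]
width: 0.131
gripper_force: 50.0
```

```bash
python3 -m pendant '[[0,0,-15,0,0,0,0],[0,0,-30,0,0,0,0],[0,0,-45,0,0,0,0],[0,0,-55,0,0,0,0],[0,0,-60,0,0,0,0]]'; python3 -c "
from h import *
go(.529,.295,.1,.05)
go(.529,.295,.028,.05)
im=read_camera('wrist')[:,:,::-1]; cv2.imwrite('pics/w2.png',im)"
```

```text
time: 3.95
eef_pos: [0.5405, 0.079, 0.1072]
orientation: [3.142, 0.003, -3.041]
force: [-0.3, 0.9, -2.2]
width: 0.132
gripper_force: 50.0
shift [-10.1 216.1   7.2] turn [0.    0.003 0.05 ] t 3.95
shift [ -9.9 216.1  79.2] turn [0.    0.003 0.05 ] t 3.95
```

View pics/w2.png

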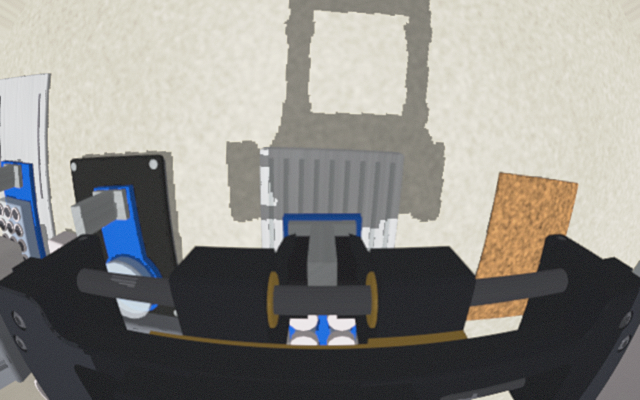

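The carrier hangs straight between the fingers, its end at (322,215).

```bash
python3 -m pendant '[[-2,15,0,0,0,0.01,0],[-4,50,0,0,0,0.02,0],[-6,90,0,0,0,0.03,0],[-8,130,0,0,0,0.04,0],[-10,170,2,0,0,0.05,0],[-10,200,5,0,0,0.05,0],[-10,212,20,0,0,0.05,0],[-10,216,40,0,0,0.05,0],[-10,216,60,0,0,0.05,0],[-10,216,68,0,0,0.05,0]]'; python3 -m pendant '[[0,0,4,0,0,0,0],[0,0,8,0,0,0,0],[0,0,11,0,0,0,0],[0,0,11,0,0,0,0]]';python3 -c "
from h import *
go(.529,.295,.0265,.05)"
```

```text
time: 5.0
eef_pos: [0.5251, 0.2932, 0.0333]
orientation: [-3.139, -0.005, -3.091]
force: [-0.4, 0.3, -2.8]
width: 0.129
gripper_force: 50.0
time: 5.4
eef_pos: [0.528, 0.2947, 0.0262]
orientation: [3.141, 0.001, -3.092]
force: [-0.2, -0.1, -1.4]
width: 0.131
gripper_force: 50.0
shift [-1.   0.3 -0.3] turn [ 0.     0.001 -0.   ] t 5.4
```

```bash
python3 -m pendant '[[0,0,0,0,0,0,60],[0,0,0,0,0,0,60],[0,0,0,0,0,0,60],[0,0,0,0,0,0,60],[0,0,0,0,0,0,60],[0,0,-30,0,0,0,60],[0,0,-75,0,0,0,60],[0,0,-120,0,0,0,60]]' ;python3 -c "
from h import *
go(.541,-.289,.15,-.025)"
```

```text
time: 6.2
eef_pos: [0.5267, 0.2943, 0.1461]
orientation: [-3.141, -0.002, -3.091]
force: [-0.3, 0.6, -0.1]
width: 0.681
gripper_force: 0.0
shift [  15.  -583.3   -3.2] turn [-0.001 -0.002  0.075] t 6.2
```

```bash
python3 -m pendant '[[15,-583,-5,0,0,0.075,60],[15,-583,-5,0,0,0.075,60],[15,-583,-5,0,0,0.075,60],[15,-583,-5,0,0,0.075,60],[15,-583,-5,0,0,0.075,60],[15,-583,-5,0,0,0.075,60],[15,-583,-5,0,0,0.075,60],[15,-583,-5,0,0,0.075,60],[15,-583,-5,0,0,0.075,60],[15,-583,-5,0,0,0.075,60]]' >/dev/null;  python3 -c "
from h import *
go(.541,-.289,.15,-.025)"
```

```text
shift [ -3.5 -81.9   0.4] turn [-0.     0.001  0.   ] t 7.2
```

```bash
python3 -m pendant '[[-3,-50,0,0,0,0,60],[-3,-82,0,0,0,0,60],[-3,-82,0,0,0,0,60],[-3,-82,0,0,0,0,60]]'
python3 - <<'E'
from h import *
s=manip.read_state(); im=read_camera("wrist")[:,:,::-1]; cv2.imwrite("pics/w3.png",im); print(s["eef_pos"],s["orientation"])
E
```

```text
time: 7.6
eef_pos: [0.5404, -0.2875, 0.1499]
orientation: [3.141, -0.0, 3.115]
force: [-0.0, -0.6, -0.4]
width: 0.682
gripper_force: 0.0
[ 0.54043625 -0.28751852  0.14989376] [ 3.14082095e+00 -4.34023836e-04  3.11480672e+00]
```

View pics/w3.png

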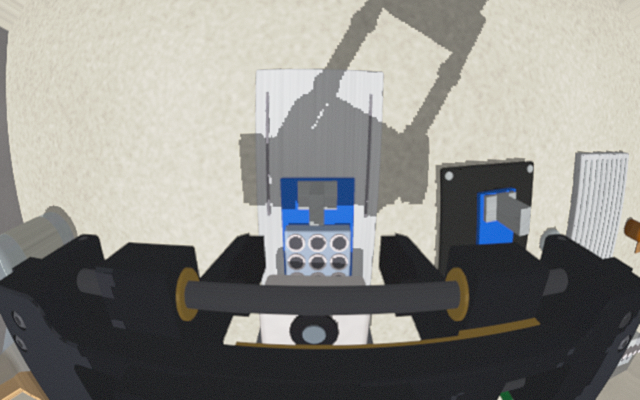

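The plate carrier's end spans (282,179)–(354,178), its wells centre at (317,243) and (317,262), the stage front corners are (257,71) and (383,72), and the cap is at (315,332).

```bash
python3 - <<'E'
from h import *
s=manip.read_state()
e=[wpt(282,179,.018,s),wpt(354,178,.018,s)]; a=wpt(317,243,.035,s); m=np.mean(e,0)
print(e,a,"yaw",np.arctan2(*(a-m)[1::-1]),np.linalg.norm(e[1]-e[0]))
f=[wpt(257,71,.006,s),wpt(383,72,.006,s)];print("stage",f,np.linalg.norm(f[1]-f[0])); print("cap",wpt(315,332,.108,s))
print("mixer screws",wpt(449,175,.02,s),wpt(529,171,.02,s))
d=wpt(497,190,.03,s);print("dish end",d)
m=m+[.015,.0,0];go(m[0],m[1],.0275,-.03)
E
```

```text
[array([ 0.52795008, -0.32423021,  0.018     ]), array([ 0.52871907, -0.25780668,  0.018     ])] [ 0.58518582 -0.29331793  0.035     ] yaw -0.040425281378962105 0.06642797148102725
stage [array([ 0.42574635, -0.3454524 ,  0.006     ]), array([ 0.42987011, -0.22787874,  0.006     ])] 0.11764595548341283
cap [ 0.62952708 -0.29528264  0.108     ]
mixer screws [ 0.52658284 -0.16487948  0.02      ] [ 0.52201824 -0.06603495  0.02      ]
dish end [ 0.53979611 -0.11350995  0.03      ]
shift [ -3.   -4.5 122.3] turn [ 0.001 -0.001  0.005] t 7.65
```

```bash
python3 -m pendant '[[-3,-4,60,0,0,0.01,60],[-3,-4,95,0,0,0.01,60],[-3,-4,112,0,0,0.01,60],[-3,-4,122,0,0,0.01,60],[-3,-4,122,0,0,0.01,30],[-3,-4,122,0,0,0.01,0],[-3,-4,122,0,0,0.01,0],[-3,-4,122,0,0,0.01,0],[-3,-4,122,0,0,0.01,0],[-3,-4,122,0,0,0.01,0]]' 50; python3 -m pendant '[[0,0,0,0,0,0,0],[0,0,0,0,0,0,0],[0,0,0,0,0,0,0],[0,0,0,0,0,0,0],[0,0,0,0,0,0,0],[0,0,-1.5,0,0,0,0],[0,0,-3,0,0,0,0],[0,0,-3,0,0,0,0]]'; python3 -c "
from h import *
go(.4533,-.2885,.031,-.035)"
```

```text
time: 8.65
eef_pos: [0.544, -0.2914, 0.0288]
orientation: [-3.141, 0.001, 3.107]
force: [0.5, -0.0, -1.1]
width: 0.16
gripper_force: 0.0
time: 9.45
eef_pos: [0.5433, -0.2908, 0.0306]
orientation: [3.141, -0.001, 3.107]
force: [-0.0, -0.5, -2.0]
width: 0.133
gripper_force: 50.0
shift [90.  -0.8 -0.4] turn [ 0.001 -0.001  0.   ] t 9.45
```

```bash
python3 -m pendant '[[8,0,0,0,0,0,0],[25,0,0,0,0,0,0],[45,0,0,0,0,0,0],[65,0,0,0,0,0,0],[82,0,0,0,0,0,0],[92,0,0,0,0,0,0],[95,0,-8,0,0,0,0],[95,0,-30,0,0,0,0],[95,0,-60,0,0,0,0],[95,0,-90,0,0,0,0]]'; python3 -m pendant '[[0,0,-10,0,0,0,0],[0,0,-12,0,0,0,0]]'; python3 -c "
from h import *
go(.53,.084,.13,.062)
im=read_camera('scene')[:,:,::-1]; cv2.imwrite('pics/s1.png',im)"
```

```text
time: 10.45
eef_pos: [0.449, -0.2878, 0.1225]
orientation: [3.142, 0.0, 3.107]
force: [0.7, -0.5, -2.3]
width: 0.133
gripper_force: 50.0
time: 10.65
eef_pos: [0.4504, -0.2888, 0.1354]
orientation: [-3.139, 0.004, 3.107]
force: [0.1, -0.3, -1.9]
width: 0.132
gripper_force: 50.0
shift [-66.6 375.4   4.7] turn [-0.003  0.004 -0.097] t 10.65
```

View pics/s1.png

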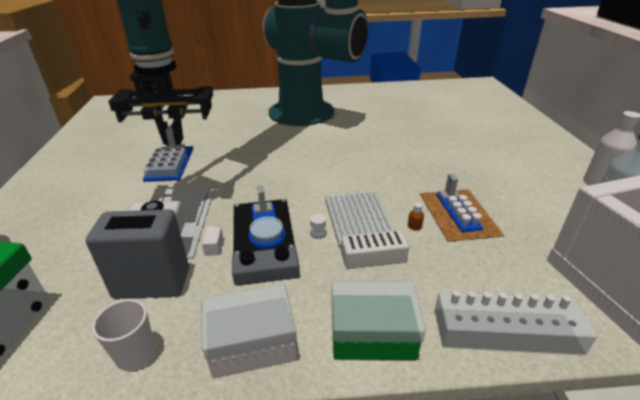

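The scene view shows the well-plate carrier held level at (168,160), clear of the reader. The tubes stand on the mat at (462,208) and the cooler at (360,220) is free.

```bash
python3 -m pendant '[[0,20,0,0,0,-0.01,0],[-7,60,0,0,0,-0.02,0],[-15,105,0,0,0,-0.03,0],[-25,150,0,0,0,-0.04,0],[-35,195,0,0,0,-0.05,0],[-45,240,0,0,0,-0.06,0],[-55,285,0,0,0,-0.08,0],[-62,325,0,0,0,-0.09,0],[-66,355,0,0,0,-0.097,0],[-67,375,3,0,0,-0.097,0]]'; python3 -m pendant '[[0,0,0,0,0,0,0],[0,0,0,0,0,0,0]]'; python3 -c "
from h import *
go(.53,.084,.0365,.062)
s=manip.read_state(); im=read_camera('wrist')[:,:,::-1]; cv2.imwrite('pics/w4.png',im)"
```

```text
time: 11.7
eef_pos: [0.5281, 0.087, 0.1282]
orientation: [3.141, -0.002, -3.077]
force: [1.2, -0.4, -1.4]
width: 0.131
gripper_force: 50.0
time: 11.9
eef_pos: [0.5274, 0.0846, 0.1282]
orientation: [-3.141, -0.004, -3.078]
force: [-0.1, 0.2, -1.8]
width: 0.133
gripper_force: 50.0
shift [-2.9 -0.7 91.7] turn [-0.001 -0.004  0.002] t 11.9
```

View pics/w4.png

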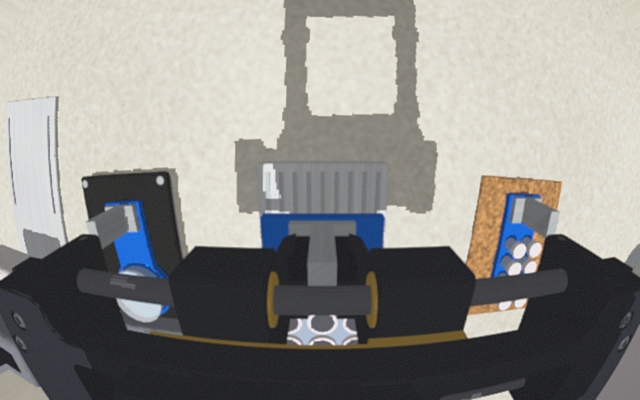

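The carrier's end is centred at (322,215) and the cooler's front corners are (262,162) and (386,162), so it sits well over the plate.

```bash
python3 - <<'E'
from h import *
s=manip.read_state()
a,b=wpt(262,162,.014,s),wpt(386,162,.014,s);print(a,b,(a+b)/2)
E
python3 -m pendant '[[-3,-1,30,0,0,0,0],[-3,-1,60,0,0,0,0],[-3,-1,78,0,0,0,0],[-3,-1,85,0,0,0,0],[-3,-1,89,0,0,0,0],[-3,-1,91,0,0,0,0],[-3,-1,92,0,0,0,0],[-3,-1,92,0,0,0,0]]';python3 -c "
from h import *
go(.53,.084,.0357,.062)"
```

```text
[0.50040634 0.02925755 0.014     ] [0.49361203 0.13611375 0.014     ] [0.49700918 0.08268565 0.014     ]
time: 12.75
eef_pos: [0.5326, 0.0838, 0.0391]
orientation: [3.142, 0.002, -3.079]
force: [-0.7, 0.7, -1.6]
width: 0.132
gripper_force: 50.0
shift [2.6 0.4 3.4] turn [0.    0.002 0.   ] t 12.75
```

```bash
python3 -m pendant '[[1,0,1,0,0,0,0],[1,0,2,0,0,0,0],[1,0,3,0,0,0,0],[1,0,3,0,0,0,0]]'; python3 -m pendant '[[0,0,0,0,0,0,60],[0,0,0,0,0,0,60],[0,0,0,0,0,0,60],[0,0,0,0,0,0,60],[0,0,0,0,0,0,60],[0,0,-30,0,0,0,60],[0,0,-75,0,0,0,60],[0,0,-110,0,0,0,60]]' ;python3 -c "
from h import *
go(.556,-.109,.155,.1)"
```

```text
time: 13.15
eef_pos: [0.5312, 0.0838, 0.0367]
orientation: [-3.142, 0.0, -3.079]
force: [-5.1, 0.1, 8.5]
width: 0.13
gripper_force: 50.0
time: 13.95
eef_pos: [0.5309, 0.0837, 0.1467]
orientation: [3.142, 0.0, -3.079]
force: [0.7, 0.5, 0.2]
width: 0.682
gripper_force: 0.0
shift [ -13.1 -193.9   -8.3] turn [ 0.     0.    -0.038] t 13.95
```

```bash
python3 -m pendant '[[-13,-50,-8,0,0,-0.038,60],[-13,-100,-8,0,0,-0.038,60],[-13,-150,-8,0,0,-0.038,60],[-13,-194,-8,0,0,-0.038,60],[-13,-194,-8,0,0,-0.038,60],[-13,-194,-8,0,0,-0.038,60]]'
python3 - <<'E'
from h import *
s=manip.read_state(); im=read_camera("wrist")[:,:,::-1]; cv2.imwrite("pics/w5.png",im); print(s["eef_pos"],s["orientation"])
E
```

```text
time: 14.55
eef_pos: [0.5556, -0.11, 0.1529]
orientation: [3.141, -0.0, -3.044]
force: [0.5, 0.8, 0.7]
width: 0.68
gripper_force: 0.0
[ 0.55560221 -0.10995334  0.15287412] [ 3.14087281e+00 -4.79828694e-04 -3.04430442e+00]
```

View pics/w5.png

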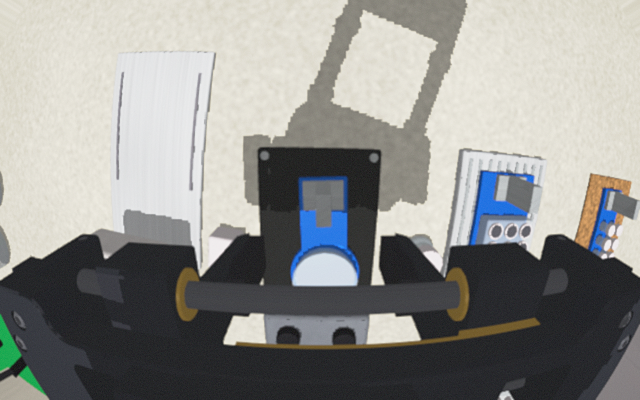

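The dish carrier's end is at (324,178), its dish centre column at 325 (top edge 248), and the mixer's screws at (264,155) and (375,157).

```bash
python3 - <<'E'
from h import *
s=manip.read_state()
e=wpt(324,178,.032,s); a=wpt(325,250,.049,s)
print(e,a,"yaw",np.arctan2(*(a-e)[1::-1]))
f=[wpt(264,155,.02,s),wpt(375,157,.02,s)];print("screws",f,np.mean(f,0))
th=np.arctan2(*(a-e)[1::-1]); m=e+.015*np.array([np.cos(th),np.sin(th),0]); print(m)
go(m[0],m[1],.0415,th)
E
```

```text
[ 0.54064751 -0.10949793  0.032     ] [ 0.60177967 -0.10250942  0.049     ] yaw 0.11382401633447388
screws [array([ 0.52682676, -0.16612086,  0.02      ]), array([ 0.51866509, -0.06460383,  0.02      ])] [ 0.52274593 -0.11536235  0.02      ]
[ 0.55555045 -0.10779426  0.032     ]
shift [ -0.2   0.9 111.3] turn [ 0.001 -0.001 -0.015] t 14.6
```

```bash
python3 -m pendant '[[0,1,50,0,0,-0.015,60],[0,1,85,0,0,-0.015,60],[0,1,103,0,0,-0.015,60],[0,1,111,0,0,-0.015,60],[0,1,111,0,0,-0.015,30],[0,1,111,0,0,-0.015,0],[0,1,111,0,0,-0.015,0],[0,1,111,0,0,-0.015,0],[0,1,111,0,0,-0.015,0],[0,1,111,0,0,-0.015,0]]' 50; python3 -m pendant '[[0,0,0,0,0,0,0],[0,0,0,0,0,0,0],[0,0,0,0,0,0,0],[0,0,0,0,0,0,0],[0,0,-2,0,0,0,0],[0,0,-6,0,0,0,0],[0,0,-20,0,0,0,0],[0,0,-40,0,0,0,0],[0,0,-60,0,0,0,0],[0,0,-60,0,0,0,0]]'; python3 -c "
from h import *
go(.452,-.288,.10,-.035)
go(.452,-.288,.031,-.035)"
```

```text
time: 15.6
eef_pos: [0.5561, -0.1083, 0.0428]
orientation: [-3.141, 0.001, -3.027]
force: [-0.5, 0.2, -0.0]
width: 0.16
gripper_force: 0.0
time: 16.6
eef_pos: [0.5585, -0.1087, 0.106]
orientation: [-3.139, 0.006, -3.026]
force: [1.0, 0.2, -2.5]
width: 0.133
gripper_force: 50.0
shift [ 126.4 -165.9    5.5] turn [-0.002  0.006  0.15 ] t 16.6
shift [ 126.8 -165.7   74.5] turn [-0.002  0.006  0.15 ] t 16.6
```

```bash
python3 -m pendant '[[20,-5,0,0,0,0.01,0],[50,-25,0,0,0,0.03,0],[80,-50,0,0,0,0.05,0],[105,-80,0,0,0,0.07,0],[120,-110,0,0,0,0.1,0],[126,-140,0,0,0,0.12,0],[126,-158,5,0,0,0.14,0],[126,-166,10,0,0,0.15,0],[126,-166,15,0,0,0.15,0],[126,-166,25,0,0,0.15,0]]'; python3 -m pendant '[[0,0,15,0,0,0,0],[0,0,30,0,0,0,0],[0,0,40,0,0,0,0],[0,0,45,0,0,0,0],[0,0,45,0,0,0,0]]'; python3 - <<'E'
from h import *
go(.452,-.288,.0315,-.035)
s=manip.read_state(); im=read_camera("wrist")[:,:,::-1]; cv2.imwrite("pics/w6.png",im)
cv2.imwrite("pics/s2.png",read_camera("scene")[:,:,::-1])
E
```

```text
time: 17.6
eef_pos: [0.4501, -0.2867, 0.0765]
orientation: [3.141, 0.0, 3.107]
force: [-0.6, 0.2, -2.1]
width: 0.136
gripper_force: 50.0
time: 18.1
eef_pos: [0.449, -0.2867, 0.0309]
orientation: [3.14, -0.002, 3.107]
force: [-0.1, -0.1, -3.0]
width: 0.133
gripper_force: 50.0
shift [-3.1 -1.1 -0.6] turn [ 0.001 -0.002  0.001] t 18.1
```

View pics/w6.png

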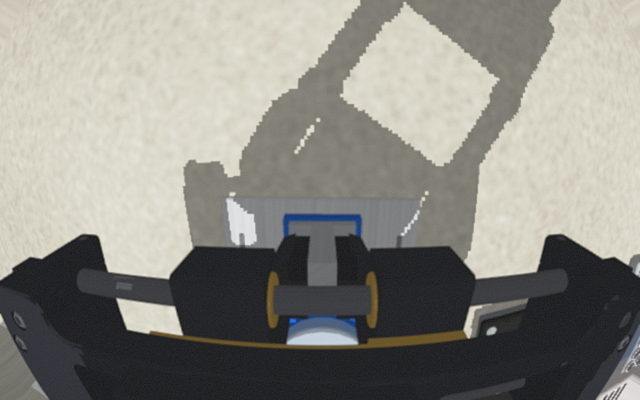

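The carrier is straight, its end at (322,215), and the stage's front edge runs from about (229,196) to (427,196), about 3 mm to the right of it.

```bash
python3 - <<'E'
from h import *
s=manip.read_state()
f=[wpt(229,196,.006,s),wpt(427,196,.006,s)];m=np.mean(f,0);print(f,m,np.linalg.norm(f[0]-f[1]))
print(s["eef_pos"], "lens from stage",m+.208*np.array([1,-.035,0]))
im=cv2.imread("pics/w6.png"); g=im[185:205:3,405:440].mean(2).round().astype(int); print(g)
go(.549,-.2915,.0315,-.035)
E
```

```text
[array([ 0.42441612, -0.34340494,  0.006     ]), array([ 0.42846238, -0.22480987,  0.006     ])] [ 0.42643925 -0.2841074   0.006     ] 0.11866407913893859
[ 0.44994922 -0.28760297  0.03231316] lens from stage [ 0.63443925 -0.2913874   0.006     ]
[[127 124 125 126 128 128 128 128 126 125 124 123 122 121 123 125 122 121
  122 121 120 121 123 125 123 127 126 128 124 126 125 127 124 128 126]
 [123 125 127 128 127 125 127 128 126 125 123 125 124 120 122 121 120 121
  121 123 121 122 124 127 129 128 126 126 124 125 124 124 125 127 127]
 [128 128 128 129 129 129 128 130 126 128 125 124 121 122 124 122 125 122
  120 137 175 187 183 155 130 126 129 128 125 125 127 126 128 129 129]
 [128 128 128 133 131 133 131 132 130 128 126 124 125 124 123 126 125 122
  123 140 188 204 196 161 128 125 125 127 129 128 129 131 130 130 130]
 [124 125 126 127 130 129 130 129 127 126 127 121 122 121 121 130 151 184
  193 181 143 123 124 121 123 124 126 125 126 127 127 128 128 130 130]
 [124 124 124 123 121 126 122 122 126 124 126 126 126 125 132 148 170 189
  193 186 143 123 120 121 123 119 122 123 124 125 126 127 126 128 130]
 [132 127 127 129 130 126 128 126 131 129 129 134 131 130 137 169 179 137
  114 119 123 122 122 120 122 120 120 121 123 124 123 126 126 127 128]]
shift [-99.1  -0.5   0.8] turn [-0.  0.  0.] t 18.2
```

```bash
python3 -m pendant '[[-8,0,0,0,0,0,0],[-22,0,0,0,0,0,0],[-38,1,0,0,0,0,0],[-54,1,0,0,0,0,0],[-70,1,0,0,0,0,0],[-84,1,0,0,0,0,0],[-93,1,0,0,0,0,0],[-98,1,0,0,0,0,0],[-99.5,1,0,0,0,0,0],[-99.5,1,0,0,0,0,0]]'; python3 -m pendant '[[0,0,1,0,0,0,0],[0,0,2,0,0,0,0],[0,0,2.5,0,0,0,0],[0,0,3,0,0,0,0]]';python3 -c "
from h import *
go(.5495,-.290,.028,-.035)"
```

```text
time: 19.2
eef_pos: [0.5489, -0.2898, 0.0319]
orientation: [3.141, -0.001, 3.107]
force: [-0.9, -0.4, -2.2]
width: 0.131
gripper_force: 50.0
time: 19.6
eef_pos: [0.5489, -0.29, 0.0291]
orientation: [3.142, -0.0, 3.107]
force: [0.0, 0.7, -2.1]
width: 0.127
gripper_force: 50.0
shift [-0.6 -0.   1.1] turn [ 0. -0.  0.] t 19.6
```

```bash
python3 -m pendant '[[0,0,0.5,0,0,0,0],[0,0,1,0,0,0,0],[0,0,1,0,0,0,60],[0,0,1,0,0,0,60],[0,0,1,0,0,0,60],[0,0,1,0,0,0,60],[0,0,1,0,0,0,60],[0,0,-30,0,0,0,60],[0,0,-70,0,0,0,60],[0,0,-120,0,0,0,60]]';python3 -c "
from h import *
go(.528,.2947,.15,.05)"
```

```text
time: 20.6
eef_pos: [0.5475, -0.289, 0.148]
orientation: [3.139, -0.004, 3.107]
force: [0.1, -1.0, -0.6]
width: 0.683
gripper_force: 0.0
shift [ 3.980e+01  5.826e+02 -5.000e-01] turn [ 0.003 -0.004 -0.085] t 20.6
```

```bash
python3 -m pendant '[[40,583,0,0,0,-0.085,60],[40,583,0,0,0,-0.085,60],[40,583,0,0,0,-0.085,60],[40,583,0,0,0,-0.085,60],[40,583,0,0,0,-0.085,60],[40,583,0,0,0,-0.085,60],[40,583,0,0,0,-0.085,60],[40,583,0,0,0,-0.085,60],[40,583,0,0,0,-0.085,60],[40,583,0,0,0,-0.085,60]]' >/dev/null;  python3 -c "
from h import *
go(.528,.2947,.15,.05)
cv2.imwrite('pics/t2.png',read_camera('top')[90:290,140:540,::-1])"
```

```text
shift [-0.2 83.  -0.6] turn [0.    0.001 0.   ] t 21.6
```

View pics/t2.png

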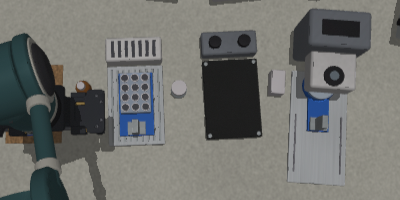

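The top view shows the plate carrier centred on the cooler at (136,103), the dish under the head with its handle at (318,122), and the mixer at (232,98) free.

```bash
python3 -m pendant '[[0,50,0,0,0,0,60],[0,83,0,0,0,0,60],[0,83,0,0,0,0,60],[0,83,0,0,0,0,60]]'; python3 -c "
from h import *
go(.528,.2947,.0262,.05)
s=manip.read_state(); im=read_camera('wrist')[:,:,::-1]; cv2.imwrite('pics/w7.png',im)"
```

```text
time: 22.05
eef_pos: [0.5279, 0.2929, 0.1489]
orientation: [-3.141, -0.0, -3.089]
force: [-0.9, -0.7, 0.1]
width: 0.683
gripper_force: 0.0
shift [ -0.3   1.9 122.7] turn [-0.001 -0.     0.002] t 22.05
```

View pics/w7.png

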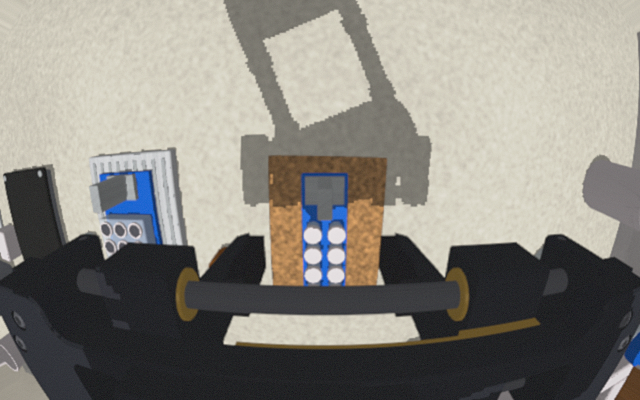

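The tube carrier stands straight under the gripper, blade at (324,208).

```bash
python3 -m pendant '[[0,2,60,0,0,0,60],[0,2,95,0,0,0,60],[0,2,115,0,0,0,60],[0,2,122,0,0,0,60],[0,2,122,0,0,0,30],[0,2,122,0,0,0,0],[0,2,122,0,0,0,0],[0,2,122,0,0,0,0],[0,2,122,0,0,0,0],[0,2,122,0,0,0,0]]' 50; python3 -m pendant '[[0,0,0,0,0,0,0],[0,0,0,0,0,0,0],[0,0,0,0,0,0,0],[0,0,0,0,0,0,0],[0,0,-2,0,0,0,0],[0,0,-8,0,0,0,0],[0,0,-30,0,0,0,0],[0,0,-60,0,0,0,0],[0,0,-90,0,0,0,0],[0,0,-110,0,0,0,0]]'; python3 - <<'E'
from h import *
m=np.array([.5985,-.1095]); y=.07
p=m-.05*np.array([np.cos(y),np.sin(y)]);print(p)
go(p[0],p[1],.135,y)
E
```

```text
time: 23.1
eef_pos: [0.5284, 0.2949, 0.0278]
orientation: [3.141, 0.001, -3.091]
force: [0.0, 0.4, -0.6]
width: 0.166
gripper_force: 0.0
time: 24.1
eef_pos: [0.5285, 0.2948, 0.139]
orientation: [3.141, 0.001, -3.092]
force: [-0.0, 0.3, -2.3]
width: 0.131
gripper_force: 50.0
[ 0.54862245 -0.11299714]
shift [ 3.000e-01 -4.083e+02  3.800e+00] turn [ 0.     0.001 -0.02 ] t 24.1
```

```bash
python3 -m pendant '[[0,-15,0,0,0,0,0],[0,-55,0,0,0,0,0],[0,-100,0,0,0,-0.01,0],[0,-145,0,0,0,-0.01,0],[0,-190,0,0,0,-0.01,0],[0,-235,0,0,0,-0.01,0],[0,-280,0,0,0,-0.02,0],[0,-325,0,0,0,-0.02,0],[0,-365,0,0,0,-0.02,0],[0,-395,0,0,0,-0.02,0]]'; python3 -m pendant '[[0,-13,0,0,0,0,0],[0,-13,0,0,0,0,0],[0,-13,20,0,0,0,0],[0,-13,45,0,0,0,0],[0,-13,65,0,0,0,0],[0,-13,72,0,0,0,0],[0,-13,72,0,0,0,0]]'; python3 -c "
from h import *
go(.5486,-.113,.0435,.07)
cv2.imwrite('pics/w8.png',read_camera('wrist')[:,:,::-1])"
```

```text
time: 25.1
eef_pos: [0.5457, -0.1029, 0.135]
orientation: [3.141, -0.003, -3.073]
force: [-0.2, 0.4, -1.4]
width: 0.129
gripper_force: 50.0
time: 25.8
eef_pos: [0.5471, -0.1113, 0.0634]
orientation: [3.14, -0.004, -3.07]
force: [0.1, -0.9, -1.7]
width: 0.133
gripper_force: 50.0
shift [-1.4 -1.8 19.9] turn [ 0.001 -0.004  0.001] t 25.8
```

View pics/w8.png

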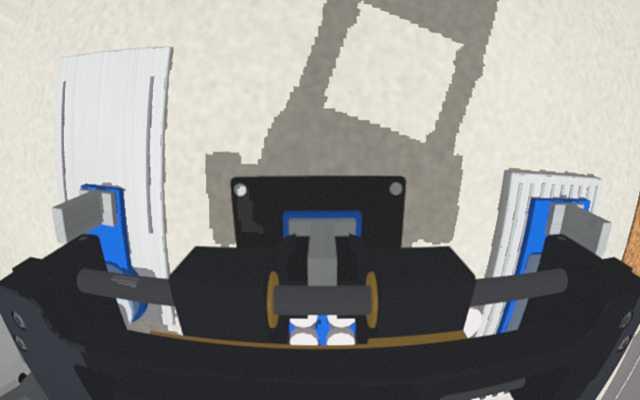

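The screws at (240,190) and (396,189) straddle the carrier's end at (322,213), so it is nearly centred. I'll lower it with the small correction.

```bash
python3 -m pendant '[[-1.5,-2,8,0,0,0,0],[-1.5,-2,14,0,0,0,0],[-1.5,-2,17,0,0,0,0],[-1.5,-2,19,0,0,0,0],[-1.5,-2,20,0,0,0,0],[-1.5,-2,20,0,0,0,0]]'; python3 -c "
from h import *
go(.5486,-.113,.0433,.07)"
```

```text
time: 26.45
eef_pos: [0.5504, -0.1147, 0.0451]
orientation: [3.142, -0.0, -3.072]
force: [0.4, 0.0, -2.7]
width: 0.132
gripper_force: 50.0
shift [1.6 1.9 1.8] turn [ 0. -0.  0.] t 26.45
```

```bash
python3 -m pendant '[[1,1,1,0,0,0,0],[1,1,2,0,0,0,0],[1,1,2,0,0,0,0]]'; python3 -m pendant '[[0,0,0,0,0,0,60],[0,0,0,0,0,0,60],[0,0,0,0,0,0,60],[0,0,0,0,0,0,60],[0,0,0,0,0,0,60],[0,0,-30,0,0,0,60],[0,0,-75,0,0,0,60],[0,0,-120,0,0,0,60],[0,0,-160,0,0,0,60]]'
python3 -m pendant '[[50,0,-160,0,0,0,60],[100,0,-160,0,0,0,60],[140,0,-160,0,0,0,60],[150,0,-160,0,0,0,60],[150,0,-160,0,0,0,60],[150,0,-160,0,0,0,60]]'
python3 - <<'E'
from h import *
im=np.ascontiguousarray(read_camera("top")[:,:,::-1]); cv2.imwrite("pics/t3full.png",im)
cv2.imwrite("pics/t3.png",cv2.resize(im[110:285,235:505],None,fx=2.96,fy=2.96,interpolation=cv2.INTER_CUBIC))
E
```

```text
time: 26.75
eef_pos: [0.5494, -0.1138, 0.0437]
orientation: [-3.142, 0.0, -3.071]
force: [-1.6, 1.1, 2.2]
width: 0.131
gripper_force: 50.0
time: 27.65
eef_pos: [0.5495, -0.1138, 0.2053]
orientation: [-3.141, 0.001, -3.071]
force: [1.2, 0.1, -0.8]
width: 0.682
gripper_force: 0.0
time: 28.25
eef_pos: [0.3989, -0.1248, 0.3668]
orientation: [-3.138, 0.006, -3.073]
force: [1.0, -0.4, -0.5]
width: 0.681
gripper_force: 0.0
```

View pics/t3.png

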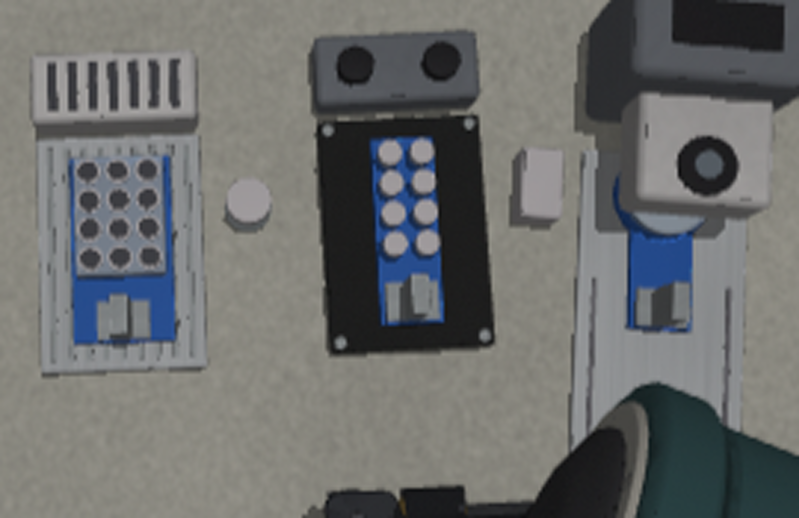

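Every carrier is on its station and straight: the plate carrier spans (72,155)–(175,343), the tubes (372,138)–(443,325), and the dish carrier ends at (660,330). The jar and box haven't moved. One numeric check before handing in.

```bash
python3 - <<'E'
from h import *
f=lambda x,y,z: pt("top",235+(x+.5)/2.96-.5,110+(y+.5)/2.96-.5,z)
e=f(660,330,.018);print("dish end",e,"-> sample mid",e+.1*np.array([1,-.035,0]),"lens .6345 -.293")
print("plate end",f(125,343,.026),"expect",np.array([.58,.087])-.065*np.array([1,.062]))
print("tubes end",f(413,324,.032),"expect",np.array([.5985,-.1095])-.065*np.array([1,.07]))
E
```

```text
dish end [ 0.53434256 -0.28884565  0.018     ] -> sample mid [ 0.63434256 -0.29234565  0.018     ] lens .6345 -.293
plate end [0.51549097 0.08181174 0.026     ] expect [0.515   0.08297]
tubes end [ 0.53289296 -0.11474693  0.032     ] expect [ 0.5335  -0.11405]
```

```bash
python3 -c "
from h import *
print(manip.sign_off())"
```

```text
the job is handed in; nothing more can be done
None
```

The round is done and handed in after about 28 s of robot time: the dish is under the lens, the well-plate carrier is on the cooling plate and the tube carrier is on the mixer, each within about 2 mm of centre in the last top view; the hand-in returned no verdict.

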